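# Refit the bench suction tube after cleaning

### The job

The suction tube has just been cleaned: leave it lying in its cradle and draw the cleaning rod right out of it, then lay the rod flat in the empty steel tray. Then take the tube and push its plain end fully home onto the spigot of the extraction inlet, up against the flange, and let go. Leave the bur stand, the plaster cast and the jar where they are.

Things in the scene. Friction and masses are not known exactly. Their poses are not given: they have to be found in the camera images.
- tube: Suction tube: plain aluminium, 150 mm long, 38 mm outside, bore 30 mm, about 160 g, balance 80 mm from its plain end. Origin: centre of the plain end (the end that goes on the spigot); +y runs along the axis to the other end, whose last 25 mm flare to 58 mm. May be rolled about y. Lies level in the cradle; free to grip from above between the V rests, 45 to 95 mm from the plain end
- tube_mid (a point): Point on the tube's axis, half way along, 75 mm from the plain end
- rod: Cleaning rod: white plastic, 200 mm long, 18 mm thick, about 70 g. Origin: mid-length on its axis, y along it. Handle end at y=-100 mm; black rubber discs 27 mm across at y=-49 to -41 and +50 to +58; balance about y=+18. Starts in the tube, 40 to 50 mm of handle out of its plain end, axis 73.5 mm up; slides easily, and stays there if let go while its balance point is inside the tube
- cradle: Grey fixed cradle, base 80 x 150 mm, 12 mm thick, with two open V rests 12 mm thick at y=-55 and y=+42 mm, lower than the top of the tube. Origin: centre of its underside, on the bench. y is the direction of the tube, whose axis lies 75 mm above the bench, its plain end at y=-75 mm (to the robot's right)
- port: The extraction inlet: fixed white metal box 140 x 140 mm, 110 mm tall, with a level round spigot standing out of its +y face. Origin: centre of its underside; its y axis is the direction in which the spigot points
- port_seat (a point): Centre of the face of the dark flange (56 mm across) at the spigot's root, 75 mm above the bench, 76 mm from the box's middle; the tube's plain end comes up against it. The spigot is 26 mm thick, its last 12 mm taper to 16 mm at the tip; the tube's bore is 4 mm wider, so the tube drops 2 mm when let go
- port_tip (a point): Centre of the tip of the spigot, 100 mm out from the flange face, 75 mm above the bench
- tray: The empty steel tray, fixed: 100 x 260 mm outside, walls 5 mm thick and 22 mm high, floor 5 mm thick. Origin: centre of its underside; its y axis is along its length. It lies in front of the robot, to the left or the right, with the bur stand on the other side
- bur_stand: Bystander: wooden block 70 x 220 x 35 mm holding upright burs, up to 85 mm high in all. Origin: centre of its underside; y along its length
- cast: Bystander: round plaster dental cast, 68 mm across, 30 mm high. Origin: centre of its underside
- jar: Bystander: white plastic jar, 60 mm in diameter, 85 mm high. Origin: centre of its underside
Mind the look-alikes: they are no part of the job. What is shaped like the tube but turquoise is not meant.

How it is judged:
On the way, in this order (a step that is already met when the one before it is completed fails the run):
1. the rod is drawn right out of the tube (its middle more than 180 mm from the tube's middle) (distance between rod and tube_mid above 0.18 m), for 0.1 s.
2. the rod lies flat in the tray, let go and at rest, the tube still off the spigot (x of rod in the frame of tray between -0.045 and 0.045 m and y of rod in the frame of tray between -0.045 and 0.045 m and z of rod in the frame of tray below 0.026 m and angle between rod's own y axis and vertical between 1.48 and 1.66 rad and contact force between the fingers and rod below 0.1 N and linear speed of rod below 0.03 m/s and distance between tube and port_seat above 0.05 m), for 0.2 s.
3. the tube is home on the spigot: plain end within 5 mm of the flange (y of tube in the frame of port below 0.081 m and distance between tube and port_seat below 0.007 m and angle between the y axis of tube and the y axis of port, either way round below 0.1 rad), for 0.2 s.
At the end, for the whole second after the job is handed in: Tube at rest on the spigot: plain end within 5 mm of the flange, its centre within 7 mm of the flange's centre, in line within 0.1 rad; rod at rest, flat (0.09 rad) on the tray's floor, its middle within 45 mm of the tray's middle both ways (all of step 3 and linear speed of tube below 0.02 m/s and x of rod in the frame of tray between -0.045 and 0.045 m and y of rod in the frame of tray between -0.045 and 0.045 m and z of rod in the frame of tray below 0.026 m and angle between rod's own y axis and vertical between 1.48 and 1.66 rad and linear speed of rod below 0.03 m/s); the robot touches nothing.
It fails at once if the tube is carried off (more than 40 mm) with the rod still in it (distance of tube from where it was at the start of the episode above 0.04 m and x of rod in the frame of tube between -0.015 and 0.015 m and z of rod in the frame of tube between -0.015 and 0.015 m and y of rod in the frame of tube between -0.09 and 0.24 m).
It fails at once if the bur stand is moved by more than 20 mm (distance of bur_stand from where it was at the start of the episode above 0.02 m).
It fails at once if the plaster cast is moved by more than 20 mm (distance of cast from where it was at the start of the episode above 0.02 m).
It fails at once if the jar is moved by more than 20 mm (distance of jar from where it was at the start of the episode above 0.02 m).
It also fails if it takes over 69 s, if anything falls off the work surface, if the arm or the gripper's body presses on something with over 40 N, if the wrist force passes 120 N, or if a joint passes its speed limit or range.

### The arm

A 6-joint arm with a two-finger parallel gripper is mounted at the origin on the work surface. World frame = base frame: x ahead of the robot, y to its left, z up, the work surface at z = 0. Lengths are in m, angles in rad, forces in N, time in s.
With the tool pointing down it reaches from about 0.3 to 0.775 m from the base axis. Payload 14.6 kg.
Tool frame: the origin (TCP) lies on the mounting face of the last link; the fingertips stand 199 mm ahead of it and the grasp point (between the pads) lies 180 mm ahead of it; z points along the fingers, y is the line along which they close (so a half turn about z gives the same grasp; the last joint's range is limited). The gripper opens to 94 mm and grips with 3 to 60 N. Pads are 16 mm wide; open, the fingers measure 119 mm over their backs; the gripper's body (75 mm by 177 mm) begins 78 mm behind the grasp point.
Start: joints at [1.112, 0.3, 1.521, -0, 1.321, -0.067], TCP at [0.21, 0.508, 0.405] pointing down, gripper open.
Joint ranges: [-3.03, 3.03], [-0.79, 2.21], [0.23, 2.52], [-1.04, 4.18], [0, 3.07], [-2.55, 2.55]. Speed limits (rad/s): [2.22, 2.22, 2.57, 3.14, 3.14, 3.14].

### API

Orientations are given as [roll, pitch, yaw] about the fixed x, y, z axes, in that order (R = Rz(yaw) Ry(pitch) Rx(roll)).
In Python, from station import telemetry, cams, workorder, finder gives the robot as it stands.
- The arm moves only by the tool jog_arm, never from a script. Its argument "rows" is a list of rows, each an object with "gripper": the finger opening in m, from 0 to 0.094; "slide": the shift along the tool's x, y, z in m, a list of three; "spin": the turn about the tool's z in rad. In form: [{"gripper": gripper, "slide": [tx, ty, tz], "spin": spin}, ...]. A call has 1 to 8 rows; each row is the pose to reach, as a shift and turn from the pose commanded when the call began, along the tool's axes at that moment; what a row does not reach only later rows make up. A row lasts 1/10 s, in which the tool goes at most 50 mm and 8.59 degrees, less where a joint would pass 70% of its speed; a pose out of reach is approached as far as the arm can. A call with a gripper value outside its range is refused whole. The fingers move at their own pace and stop on an object; "squeeze" is the grip in N (left out, the last holds). Time passes only in rows, so rows that repeat a pose let the fingers close. It gives the time, the measured TCP pose, the force, the opening and the grip force at its end, in the units of the state.
- telemetry.get_obs(): the state, without advancing time (a new reading comes with each control period).
- cams.camera(name): name is "scene" or "top" or "wrist"; returns (picture, depth): 480x640x3 uint8, red, green, blue; 480x640 float32, m along the optical axis (not along the pixel's ray), 0 where there is no reading.
- cams.camera_info(name): a dict with "camera_matrix" (3x3 intrinsics, pixels), "R" (3x3) and "t" (3): a world point X has camera coordinates R X + t; the wrist camera has in their place "tool_from_camera" (4x4, takes a point from camera to tool coordinates, whose origin is the TCP and whose axes are the flange's). Camera axes: x right, y down, z forward; pixel columns grow to the right and rows downward; lengths in m; the calibration is good to about 2 mm. A picture is of the moment at which its call begins: read the wrist's pose just before it. camera_info takes no time and is no camera call.
- workorder.hand_in(): hands the job in; it is judged then, once.
Trained networks look in the newest picture that a camera, given by its name, has taken for a name from the list of things; names that differ only in an ending like _2 or _b are one class to them, and where a whole thing is asked for, a point or a joint stands for the part that bears it (a point fixed in the world has none). Each returns a list of dicts, best first, with "confidence" (0 to 1); they miss things now and then, are a little off and sometimes report something else, mostly with a low value. They report only what shows in the picture. A call takes as long as a camera call. They do not tell look-alikes from the thing itself.
- finder.find_in(target, camera): "point" ([x, y, z] in m, in world coordinates, good to about 4 mm: the middle of the surface that is visible of it).
- finder.masks_of(target, camera): "region" (480x640 bool, what is visible of it).
The state is a dict: "time_s": time; "qpos": joint angles; "joint_vel": joint speeds; "tau": joint torques, N m; "ee_pos": TCP position; "eef_rot": TCP orientation; "force": force on the tool from outside, world axes, zero at the start; "moment": the same for the moment, N m; "grip_width": finger opening in m; "grip_force": force on a finger pad.
Only numpy, scipy, OpenCV 4.12 (cv2) and the standard library are available. Lean on these libraries where they do the work, as an engineer would, in place of code of your own. Each camera call takes 0.05 s, during which the arm holds its last target. There are 200 camera calls.

## Working session

There is one attempt and no reset: what is moved stays moved. The work goes in short steps, Python scripts to look and compute and a tool call to move; the robot and the scene stay as the last step left them, time stands still between calls to the robot, and variables do not carry over. Pictures are saved under pics/ and viewed, at most 13 in all, crops included, and the job is handed in when it is done.

Besides the shell and the picture viewer there is one more tool, called after "Call:" as a command line: name --argument value ..., lists and objects as JSON in quotes. jog_arm: Moves the arm, as the interface text tells. Its arguments: {"type":"object","properties":{"rows":{"type":"array","items":{"type":"object","properties":{"gripper":{"type":"number"},"slide":{"type":"array","items":{"type":"number"}},"spin":{"type":"number"}}}},"squeeze":{"type":"number"}},"required":["rows"]}

```bash
mkdir -p pics; ls; python3 - <<'E'
from station import telemetry, cams, workorder, finder
import cv2, numpy as np
o=telemetry.get_obs(); print(o['time_s'],o['ee_pos'],o['eef_rot'],o['grip_width'])
for c in ['top','scene']:
    im,d=cams.camera(c); cv2.imwrite(f'pics/{c}0.png',im[:,:,::-1]); np.save(f'{c}d.npy',d)
    for n in ['tube','rod','cradle','port','tray','bur_stand','cast','jar']:
        print(c,n,[(np.round(r['point'],3).tolist(),round(r['confidence'],2)) for r in finder.find_in(n,c)])
E
```

```text
pics
0.0 [0.20999997 0.50828664 0.40406971] [-3.14037167e+00 -8.44188836e-05  2.74979108e+00] 0.09350221855087154
top tube [([0.614, 0.283, 0.091], 0.93), ([0.296, 0.363, 0.038], 0.74), ([0.782, 0.175, 0.038], 0.59), ([0.332, 0.557, 0.036], 0.55)]
top rod [([0.588, 0.181, 0.076], 0.68)]
top cradle [([0.602, 0.281, 0.014], 0.56)]
top port [([0.632, -0.366, 0.108], 0.79)]
top tray [([0.432, -0.186, 0.005], 0.91)]
top bur_stand [([0.447, 0.18, 0.035], 0.97)]
top cast [([0.46, 0.419, 0.024], 0.94)]
top jar [([0.425, -0.446, 0.085], 0.73), ([0.449, 0.177, 0.034], 0.57), ([0.617, 0.283, 0.088], 0.29)]
scene tube [([0.801, 0.175, 0.039], 0.79), ([0.309, 0.36, 0.037], 0.79), ([0.631, 0.278, 0.088], 0.73), ([0.348, 0.56, 0.032], 0.72)]
scene rod [([0.6, 0.188, 0.08], 0.61)]
scene cradle [([0.636, 0.277, 0.012], 0.92)]
scene port [([0.679, -0.378, 0.087], 0.86)]
scene tray []
scene bur_stand [([0.469, 0.181, 0.032], 0.76)]
scene cast [([0.468, 0.421, 0.022], 0.51)]
scene jar [([0.449, -0.449, 0.063], 0.64)]
```

View pics/top0.png

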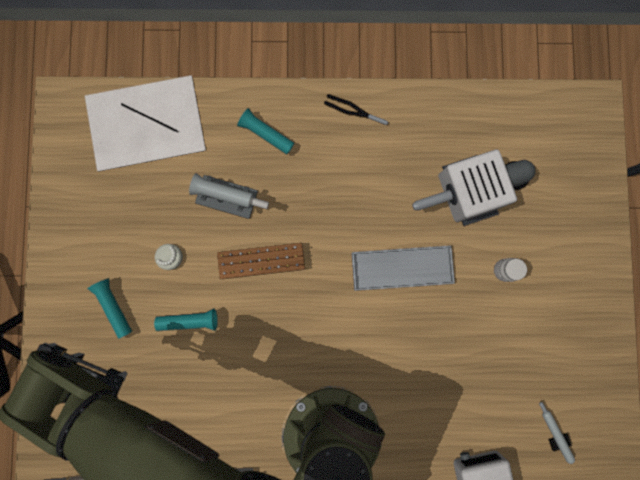

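View pics/scene0.png

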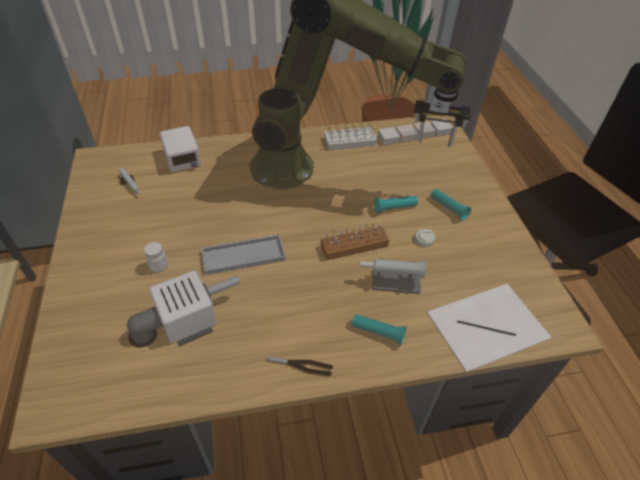

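The top picture shows the grey tube in its cradle at about (225,190), with the rod handle at (262,204). The port is at (480,187) with its spigot tip at (417,206), and the tray is at (403,267). The turquoise look-alikes lie elsewhere. Next I fit the axes from the depth.

```bash
cat > h.py <<'E'
import numpy as np, cv2
from station import telemetry, cams, workorder, finder
from scipy.spatial.transform import Rotation as Ro
def cloud(d,K,R,t):
    v,u=np.mgrid[:480,:640]
    P=np.stack([(u-K[0,2])/K[0,0]*d,(v-K[1,2])/K[1,1]*d,d],-1)
    return (P-t)@R            # R^T (P-t)
def fixed(c):
    im,d=cams.camera(c); i=cams.camera_info(c)
    W=cloud(d,np.array(i['camera_matrix']),np.array(i['R']),np.array(i['t'])); W[d==0]=np.nan
    return im,W
def wrist():
    o=telemetry.get_obs(); im,d=cams.camera('wrist'); i=cams.camera_info('wrist')
    T=np.array(i['tool_from_camera']); Rt=Ro.from_euler('xyz',o['eef_rot']).as_matrix()
    v,u=np.mgrid[:480,:640]; K=np.array(i['camera_matrix'])
    P=np.stack([(u-K[0,2])/K[0,0]*d,(v-K[1,2])/K[1,1]*d,d],-1)
    W=(P@T[:3,:3].T+T[:3,3])@Rt.T+o['ee_pos']; W[d==0]=np.nan
    return im,W,o
def sel(W,cx,cy,r,z0,z1):
    p=W.reshape(-1,3); p=p[~np.isnan(p[:,0])]
    return p[(abs(p[:,0]-cx)<r)&(abs(p[:,1]-cy)<r)&(p[:,2]>z0)&(p[:,2]<z1)]
def rect(p):
    (c,s,a)=cv2.minAreaRect((p[:,:2]*1000).astype(np.float32)); return np.round(c,1),np.round(s,1),round(a,1)
def tool(w):   # world vector -> tool axes
    return Ro.from_euler('xyz',telemetry.get_obs()['eef_rot']).as_matrix().T@np.array(w)
E
python3 - <<'E'
from h import *
i=cams.camera_info('top'); print(i['camera_matrix'],i['t'])
print(cams.camera_info('wrist'))
im,W=fixed('top')
bench=sel(W,.6,0,.08,-.05,.05); print('bench z',np.median(bench[:,2]))
print('tray rim',rect(sel(W,.432,-.186,.17,.015,.03)),'floor+rim',rect(sel(W,.432,-.186,.17,.0035,.03)))
print('box',rect(sel(W,.632,-.38,.12,.1,.125)))
print('cradle base',rect(sel(W,.602,.281,.12,.008,.02)))
for n,p in [('tube',sel(W,.614,.283,.12,.086,.12)),('rod',sel(W,.585,.18,.03,.07,.1)),('spigot',sel(W,.60,-.26,.06,.07,.1))]:
    l=cv2.fitLine(p[:,:2].astype(np.float32),cv2.DIST_HUBER,0,.01,.01).ravel(); s=(p[:,:2]-l[2:])@l[:2]
    print(n,len(p),l,np.degrees(np.arctan2(l[1],l[0])),'ends',l[2:]+l[:2]*s.min(),l[2:]+l[:2]*s.max(),'zmax',np.percentile(p[:,2],95))
print('stand',rect(sel(W,.447,.18,.14,.02,.1)), 'jar',rect(sel(W,.425,-.446,.05,.05,.1)),'cast',rect(sel(W,.46,.419,.05,.015,.05)))
E
```

```text
[[528.42487825   0.         322.27369851]
 [  0.         528.42487825 235.28513495]
 [  0.           0.           1.        ]] [0.02537482 0.51448181 1.34997233]
{'camera_matrix': array([[346.13855448,   0.        , 319.72398532],
       [  0.        , 346.13855448, 238.26984818],
       [  0.        ,   0.        ,   1.        ]]), 'tool_from_camera': array([[-2.09285465e-04, -9.73338411e-01, -2.29373700e-01,
         6.58696923e-02],
       [ 9.99999949e-01, -1.48309635e-04, -2.83075128e-04,
         4.52524764e-04],
       [ 2.41509565e-04, -2.29373748e-01,  9.73338392e-01,
         1.96072245e-02],
       [ 0.00000000e+00,  0.00000000e+00,  0.00000000e+00,
         1.00000000e+00]])}
bench z -0.0003689075468563867
tray rim (array([ 487.5, -202.3]), array([210.9, 304.8]), 3.9) floor+rim (array([ 432.6, -186.2]), array([337.7, 339.5]), 0.1)
box (array([ 636.5, -366.3]), array([140.1, 147.9]), 18.7)
cradle base (array([589.5, 285. ]), array([197.7, 216.4]), 82.5)
tube 793 [0.27596936 0.96116644 0.61907667 0.28343582] 73.98022 ends [0.58519809 0.16544101] [0.63881273 0.35217402] zmax 0.09991671007315049
rod 153 [0.38911313 0.92118996 0.59278667 0.18835808] 67.10067 ends [0.58239343 0.16375303] [0.60343422 0.21356519] zmax 0.09034649144677125
spigot 553 [ 0.27803883 -0.96056986  0.60095537 -0.26434293] -73.856804 ends [ 0.5828416  -0.20176342] [ 0.61336662 -0.3072214 ] zmax 0.09714869590913183
stand (array([467.2, 232.1]), array([216.8, 296.5]), 27.0) jar (array([ 424.8, -452.1]), array([55. , 55.9]), 53.0) cast (array([459.5, 425.1]), array([67.3, 65. ]), 89.7)
```

Call:
jog_arm --rows '[{"gripper": 0.094,"slide": [-0.475,-0.128,0.02],"spin": 1.46},{"gripper": 0.094,"slide": [-0.475,-0.128,0.02],"spin": 1.46},{"gripper": 0.094,"slide": [-0.475,-0.128,0.02],"spin": 1.46},{"gripper": 0.094,"slide": [-0.475,-0.128,0.02],"spin": 1.46},{"gripper": 0.094,"slide": [-0.475,-0.128,0.02],"spin": 1.46},{"gripper": 0.094,"slide": [-0.475,-0.128,0.02],"spin": 1.46},{"gripper": 0.094,"slide": [-0.475,-0.128,0.02],"spin": 1.46},{"gripper": 0.094,"slide": [-0.475,-0.128,0.02],"spin": 1.46}]'

```text
time_s: 1.75
ee_pos: [0.5284, 0.2633, 0.3885]
eef_rot: [3.141, -0.0, 1.544]
force: [-0.2, 0.3, 1.5]
grip_width: 0.0941
grip_force: 0.0
```

```bash
python3 - <<'E'
from h import *
o=telemetry.get_obs(); print(o['time_s'],o['ee_pos'],o['eef_rot'],o['qpos'])
print(tool(np.array([.6,.21,.38])-o['ee_pos']), 'spin',o['eef_rot'][2]-1.292)
E
```

```text
1.75 [0.52835101 0.26328135 0.38847943] [ 3.14130713e+00 -1.83136729e-04  1.54361153e+00] [4.00246375e-01 4.02414906e-01 1.42135321e+00 4.98940393e-05
 1.31748879e+00 4.27418704e-01]
[-0.05131569  0.07306836  0.0084909 ] spin 0.251611528474899
```

Call:
jog_arm --rows '[{"gripper": 0.094,"slide": [-0.051,0.073,0.008],"spin": 0.252},{"gripper": 0.094,"slide": [-0.051,0.073,0.008],"spin": 0.252},{"gripper": 0.094,"slide": [-0.051,0.073,0.008],"spin": 0.252},{"gripper": 0.094,"slide": [-0.051,0.073,0.008],"spin": 0.252}]'

```text
time_s: 2.15
ee_pos: [0.5991, 0.2119, 0.3798]
eef_rot: [-3.141, 0.0, 1.298]
force: [-0.9, -1.3, 0.1]
grip_width: 0.0938
grip_force: 0.0
```

```bash
python3 - <<'E'
from h import *
im,W,o=wrist(); cv2.imwrite('pics/w1.png',im[:,:,::-1]); np.savez('w1.npz',W=W,im=im)
print(o['ee_pos'],o['eef_rot'])
for n in ['tube','rod']:
    for r in finder.masks_of(n,'wrist')[:2]:
        m=r['region']; P=W[m]; P=P[~np.isnan(P[:,0])]
        hi=P[P[:,2]>np.percentile(P[:,2],60)] 
        l=cv2.fitLine(P[P[:,2]>.06][:,:2].astype(np.float32),cv2.DIST_HUBER,0,.01,.01).ravel()
        v,u=np.where(m); print(n,r['confidence'],m.sum(),'px',u.min(),u.max(),v.min(),v.max(),'line',l,'z95',np.percentile(P[:,2],95))
    print([(np.round(r['point'],3).tolist(),round(r['confidence'],2)) for r in finder.find_in(n,'wrist')])
E
```

```text
[0.59911579 0.21189851 0.37983525] [-3.14072640e+00  3.95831102e-04  1.29753076e+00]Traceback (most recent call last):
  File "<stdin>", line 8, in <module>
cv2.error: OpenCV(4.12.0) /io/opencv/modules/imgproc/src/linefit.cpp:50: error: (-215:Assertion failed) count > 0 in function 'fitLine2D_wods'
```

View pics/w1.png

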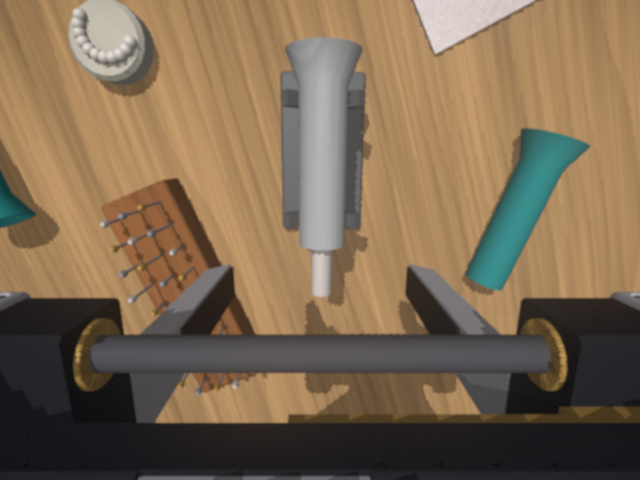

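The tube lies at u 300–343 with its plain end near v=248, and the rod handle ends at (321,296). The tool is nearly aligned with both.

```bash
python3 - <<'E'
from h import *
W=np.load('w1.npz')['W']; 
def ax(v0,v1,u0,u1,z0):
    p=W[v0:v1,u0:u1]; rows=[]
    for r in p:
        q=r[r[:,2]>z0]
        if len(q)>4: rows.append(np.r_[(q[0]+q[-1])[:2]/2,np.nanmax(q[:,2]),np.linalg.norm(q[0,:2]-q[-1,:2])])
    rows=np.array(rows); l=cv2.fitLine(rows[:,:2].astype(np.float32),cv2.DIST_HUBER,0,.01,.01).ravel()
    if l[1]<0:l[:2]*=-1
    s=(rows[:,:2]-l[2:])@l[:2]
    print(l,'ang',np.arctan2(l[1],l[0]),'ends',l[2:]+l[:2]*s.min(),l[2:]+l[:2]*s.max(),'z',np.median(rows[:,2]),'w',np.median(rows[:,3]))
    return l
print('tube');ax(110,240,290,352,.07)
print('rod');ax(256,292,305,338,.06)
for v in [60,150,235,243,246,249,252,256,270,285,292,295,298]: print(v,np.round(W[v,321],4))
E
```

```text
tube
[0.28399706 0.9588252  0.6145257  0.2607675 ] ang 1.2828362 ends [0.5999173  0.21144699] [0.62859074 0.30825369] z 0.09528887144402842 w 0.036387295242995964
rod
[0.28797626 0.95763755 0.5912024  0.18030402] ang 1.2786834 ends [0.58676766 0.1655568 ] [0.59581185 0.19563239] z 0.08345944381431844 w 0.01717892900474894
60 [0.6355 0.3382 0.099 ]
150 [0.6192 0.2802 0.0945]
235 [0.6018 0.2178 0.0945]
243 [0.6001 0.2116 0.095 ]
246 [0.5994 0.2091 0.0945]
249 [0.5988 0.2071 0.0958]
252 [0.5972 0.2012 0.0825]
256 [0.5962 0.1975 0.0814]
270 [0.593  0.1861 0.0828]
285 [0.5894 0.1732 0.0828]
292 [0.5876 0.1668 0.0822]
295 [0.5869 0.1642 0.0822]
298 [0.577  0.128  0.0007]
```

Call:
jog_arm --rows '[{"gripper": 0.06,"slide": [-0.034,0.0004,0.04],"spin": 0.015},{"gripper": 0.05,"slide": [-0.034,0.0004,0.08],"spin": 0.015},{"gripper": 0.05,"slide": [-0.034,0.0004,0.1213],"spin": 0.015},{"gripper": 0.05,"slide": [-0.034,0.0004,0.1213],"spin": 0.015},{"gripper": 0.01,"slide": [-0.034,0.0004,0.1213],"spin": 0.015},{"gripper": 0.01,"slide": [-0.034,0.0004,0.1213],"spin": 0.015},{"gripper": 0.01,"slide": [-0.034,0.0004,0.1213],"spin": 0.015},{"gripper": 0.01,"slide": [-0.034,0.0004,0.1213],"spin": 0.015}]' --squeeze 25

```text
time_s: 3.05
ee_pos: [0.5902, 0.1797, 0.2606]
eef_rot: [3.14, -0.001, 1.283]
force: [0.6, -0.2, 0.1]
grip_width: 0.0333
grip_force: 0.0
```

Fingers are still closing. I hold, then pull 65 mm.

Call:
jog_arm --rows '[{"gripper": 0.01,"slide": [0,0,0.001]},{"gripper": 0.01,"slide": [0,0,0.001]},{"gripper": 0.01,"slide": [0,0,0.001]},{"gripper": 0.01,"slide": [-0.015,0,0.001]},{"gripper": 0.01,"slide": [-0.04,0,0.001]},{"gripper": 0.01,"slide": [-0.065,0,0.001]},{"gripper": 0.01,"slide": [-0.065,0,0.001]}]'

```text
$.rows[0]: bad value
```

```bash
python3 - <<'E'
from h import *
im,W,o=wrist(); cv2.imwrite('pics/w2.png',im[:,:,::-1])
E
```

```text
(no output)
```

View pics/w2.png

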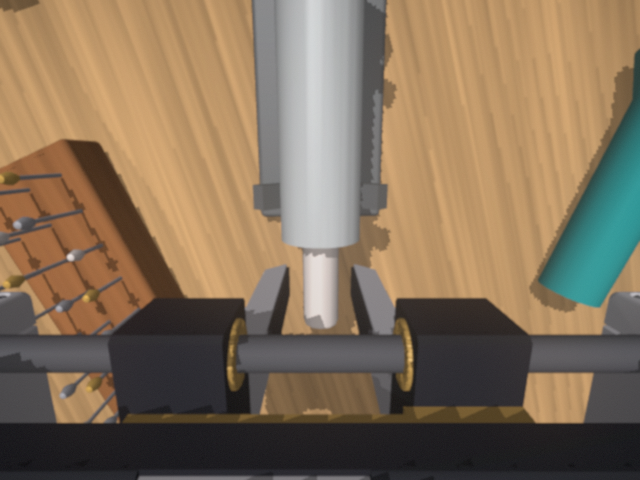

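The call was refused because spin is required. The picture shows the rod handle, ending at (320,322), centred between the fingers before they close.

Call:
jog_arm --rows '[{"gripper": 0.01,"slide": [0,0,0.001],"spin": 0},{"gripper": 0.01,"slide": [0,0,0.001],"spin": 0},{"gripper": 0.01,"slide": [0,0,0.001],"spin": 0},{"gripper": 0.01,"slide": [-0.015,0,0.001],"spin": 0},{"gripper": 0.01,"slide": [-0.04,0,0.001],"spin": 0},{"gripper": 0.01,"slide": [-0.065,0,0.001],"spin": 0},{"gripper": 0.01,"slide": [-0.065,0,0.001],"spin": 0}]'

```text
time_s: 3.8
ee_pos: [0.571, 0.1144, 0.258]
eef_rot: [-3.141, 0.001, 1.28]
force: [-0.6, -0.4, -0.0]
grip_width: 0.0171
grip_force: 25.0
```

```bash
python3 - <<'E'
from h import *
im,W,o=wrist(); cv2.imwrite('pics/w3.png',im[:,:,::-1]); print(o['ee_pos'],o['grip_width'])
for v in range(150,300,8): print(v,np.round(W[v,320],4))
E
```

```text
[0.57096832 0.11435208 0.25801977] 0.01711395444680592
150 [0.591  0.1805 0.0827]
158 [0.59   0.1773 0.0832]
166 [0.589  0.174  0.0834]
174 [0.588  0.1706 0.0815]
182 [0.587  0.1673 0.0822]
190 [0.586  0.1639 0.082 ]
198 [0.585  0.1604 0.0816]
206 [0.5839 0.1569 0.082 ]
214 [0.583  0.1538 0.0846]
222 [0.5821 0.1507 0.0868]
230 [0.581  0.1472 0.0867]
238 [0.5797 0.1427 0.0822]
246 [0.5787 0.1393 0.0835]
254 [0.5775 0.1353 0.0824]
262 [0.5764 0.1316 0.0824]
270 [0.5753 0.1279 0.0828]
278 [0.5742 0.1245 0.084 ]
286 [0.573  0.1203 0.0829]
294 [0.5718 0.1163 0.0827]
```

View pics/w3.png

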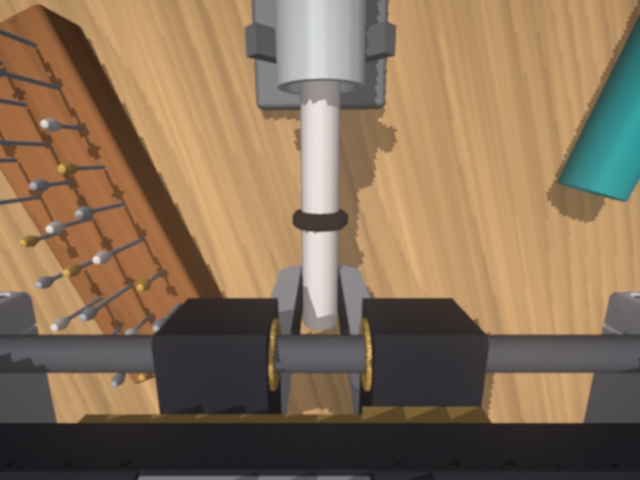

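The rod is out as far as its first disc at (320,218). I push back 10 mm for safety, release, and regrip nearer the balance point.

Call:
jog_arm --rows '[{"gripper": 0.01,"slide": [0.01,0,0],"spin": 0},{"gripper": 0.05,"slide": [0.01,0,0],"spin": 0},{"gripper": 0.05,"slide": [0.01,0,0],"spin": 0},{"gripper": 0.05,"slide": [0.01,0,0],"spin": 0},{"gripper": 0.05,"slide": [0.01,0,0],"spin": 0},{"gripper": 0.05,"slide": [0.038,0,0],"spin": 0},{"gripper": 0.05,"slide": [0.068,0,0],"spin": 0},{"gripper": 0.05,"slide": [0.068,0,0],"spin": 0}]'

```text
time_s: 4.65
ee_pos: [0.5912, 0.1849, 0.2581]
eef_rot: [3.141, -0.001, 1.285]
force: [-1.0, 0.1, -0.1]
grip_width: 0.0499
grip_force: 0.0
```

Call:
jog_arm --rows '[{"gripper": 0.01,"slide": [0,0,0],"spin": 0},{"gripper": 0.01,"slide": [0,0,0],"spin": 0},{"gripper": 0.01,"slide": [0,0,0],"spin": 0},{"gripper": 0.01,"slide": [0,0,0],"spin": 0},{"gripper": 0.01,"slide": [0,0,0],"spin": 0},{"gripper": 0.01,"slide": [0,0,0],"spin": 0}]' --squeeze 40

```text
time_s: 5.25
ee_pos: [0.591, 0.1821, 0.2582]
eef_rot: [3.141, 0.0, 1.282]
force: [0.5, -0.8, 0.9]
grip_width: 0.0172
grip_force: 40.0
```

```bash
python3 - <<'E'
from h import *
im,W,o=wrist(); cv2.imwrite('pics/w4.png',im[:,:,::-1]); print(o['ee_pos'],o['grip_width'])
for v in range(200,300,8): print(v,np.round(W[v,320],4))
E
```

```text
[0.59096758 0.18209612 0.25820369] 0.017237668399927682
200 [0.6052 0.2288 0.0937]
208 [0.6042 0.2256 0.0943]
216 [0.6033 0.2224 0.0944]
224 [0.6023 0.219  0.0938]
232 [0.6013 0.2157 0.0943]
240 [0.6003 0.2123 0.0942]
248 [0.5994 0.2092 0.0951]
256 [0.5969 0.2007 0.077 ]
264 [0.5958 0.1971 0.078 ]
272 [0.5945 0.1927 0.0766]
280 [0.5934 0.1891 0.0775]
288 [0.5921 0.1847 0.0765]
296 [0.5909 0.1806 0.0766]
```

View pics/w4.png

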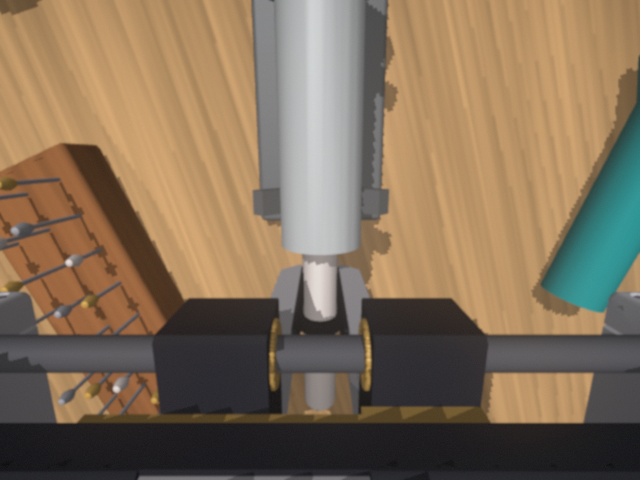

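The rod is held at about y=-25, sagging slightly on the bore lip. Now the full straight pull.

Call:
jog_arm --rows '[{"gripper": 0.01,"slide": [-0.015,0,0],"spin": 0},{"gripper": 0.01,"slide": [-0.04,0,0],"spin": 0},{"gripper": 0.01,"slide": [-0.065,0,0],"spin": 0},{"gripper": 0.01,"slide": [-0.09,0,0],"spin": 0},{"gripper": 0.01,"slide": [-0.115,0,0],"spin": 0},{"gripper": 0.01,"slide": [-0.135,0,0],"spin": 0},{"gripper": 0.01,"slide": [-0.15,0,0],"spin": 0},{"gripper": 0.01,"slide": [-0.15,0,0],"spin": 0}]'

```text
time_s: 6.1
ee_pos: [0.5479, 0.0368, 0.2581]
eef_rot: [-3.141, 0.0, 1.281]
force: [-0.4, 0.5, -1.7]
grip_width: 0.0167
grip_force: 40.0
```

```bash
python3 - <<'E'
from h import *
im,W,o=wrist(); cv2.imwrite('pics/w5.png',im[:,:,::-1])
print(o['ee_pos'],o['eef_rot'],o['grip_width'])
for v in range(80,300,20): print(v,np.round(W[v,320],4))
imt,Wt=fixed('top')
for r in finder.masks_of('tray','top')[:2]:
    m=r['region']; P=Wt[m]; P=P[~np.isnan(P[:,0])]; P=P[P[:,2]<.03]
    lo,hi=np.percentile(P[:,2],[5,95]); print(r['confidence'],m.sum(),rect(P),lo,hi)
print(tool(np.array([.432,-.186,0])-o['ee_pos']*[1,1,0]))
E
```

```text
[0.54785784 0.03681496 0.25814478] [-3.14147642e+00  2.03181713e-04  1.28093464e+00] 0.016657872610132823
80 [0.576  0.1301 0.0836]
100 [0.5738 0.1227 0.0831]
120 [0.5715 0.1148 0.0849]
140 [0.5692 0.1071 0.0822]
160 [0.5667 0.099  0.08  ]
180 [0.5643 0.0906 0.0816]
200 [0.5616 0.0818 0.0793]
220 [0.5589 0.0727 0.0784]
240 [0.5561 0.0633 0.078 ]
260 [0.5532 0.0537 0.0777]
280 [0.5501 0.0432 0.0759]
0.82 3743 (array([ 431. , -187.5]), array([100., 267.]), 3.9) 6.066746215742617e-05 0.021360253126168665
[-2.46540306e-01 -4.78270119e-02 -4.75488117e-05]
```

View pics/w5.png

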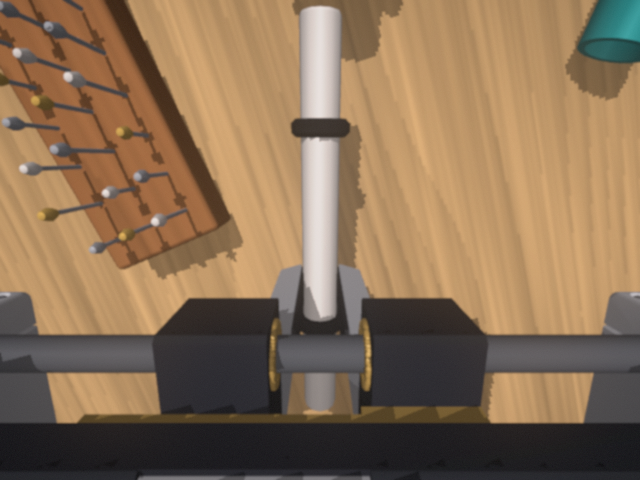

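Call:
jog_arm --rows '[{"gripper": 0.01,"slide": [-0.04,-0.006,0],"spin": -0.1},{"gripper": 0.01,"slide": [-0.085,-0.012,0],"spin": -0.2},{"gripper": 0.01,"slide": [-0.13,-0.019,0],"spin": -0.3},{"gripper": 0.01,"slide": [-0.175,-0.026,0],"spin": -0.358},{"gripper": 0.01,"slide": [-0.22,-0.032,0],"spin": -0.358},{"gripper": 0.01,"slide": [-0.255,-0.037,0],"spin": -0.358},{"gripper": 0.01,"slide": [-0.2705,-0.0393,0],"spin": -0.358},{"gripper": 0.01,"slide": [-0.2705,-0.0393,0],"spin": -0.358}]'

```text
time_s: 7.05
ee_pos: [0.4336, -0.2106, 0.2581]
eef_rot: [3.141, 0.0, 1.639]
force: [0.9, 1.0, -1.7]
grip_width: 0.017
grip_force: 40.0
```

```bash
python3 - <<'E'
from h import *
im,W,o=wrist(); cv2.imwrite('pics/w6.png',im[:,:,::-1])
print(o['ee_pos'],o['eef_rot'],o['grip_width'],o['qpos'])
for v in range(80,300,30): print(v,np.round(W[v,320],4))
E
```

```text
[ 0.43358714 -0.21064675  0.25812719] [3.14141522e+00 1.89868281e-04 1.63911846e+00] 0.016985350671591754 [-5.28232810e-01  3.34675692e-01  1.85318998e+00 -7.03858017e-05
  9.53473535e-01 -5.96514220e-01]
80 [ 0.4274 -0.1134  0.083 ]
110 [ 0.4282 -0.1252  0.0831]
140 [ 0.4291 -0.1373  0.0804]
170 [ 0.43   -0.1503  0.08  ]
200 [ 0.4309 -0.1637  0.0801]
230 [ 0.4319 -0.1783  0.0777]
260 [ 0.4329 -0.1934  0.0764]
290 [ 0.434  -0.2093  0.0758]
```

View pics/w6.png

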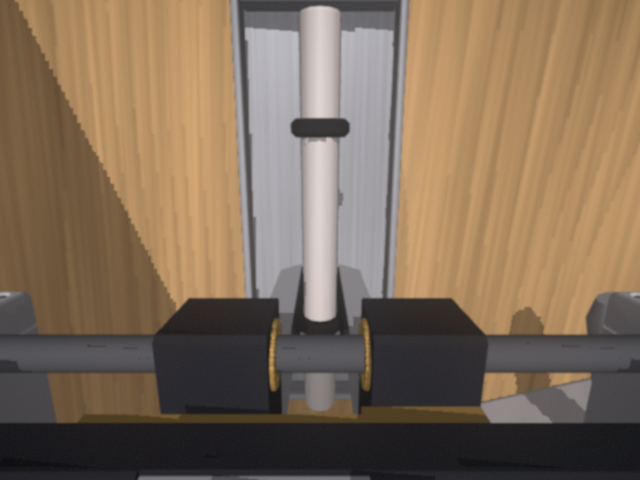

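The rod is centred over the tray (inner walls at u 245–397, rod at u 320). I lower it and release.

Call:
jog_arm --rows '[{"gripper": 0.01,"slide": [0,0,0.02],"spin": 0},{"gripper": 0.01,"slide": [0,0,0.036],"spin": 0},{"gripper": 0.01,"slide": [0,0,0.046],"spin": 0},{"gripper": 0.01,"slide": [0,0,0.046],"spin": 0},{"gripper": 0.04,"slide": [0,0,0.046],"spin": 0},{"gripper": 0.04,"slide": [0,0,0.046],"spin": 0},{"gripper": 0.04,"slide": [0,0,0.046],"spin": 0},{"gripper": 0.04,"slide": [0,0,0.046],"spin": 0}]'

```text
time_s: 7.9
ee_pos: [0.4339, -0.2097, 0.2125]
eef_rot: [3.141, 0.0, 1.641]
force: [-0.9, 0.1, -0.2]
grip_width: 0.0398
grip_force: 0.0
```

Call:
jog_arm --rows '[{"gripper": 0.04,"slide": [0,0,-0.02],"spin": 0},{"gripper": 0.04,"slide": [0,0,-0.06],"spin": 0},{"gripper": 0.09,"slide": [0,0,-0.11],"spin": 0},{"gripper": 0.09,"slide": [0,0,-0.15],"spin": 0},{"gripper": 0.09,"slide": [0,0,-0.15],"spin": 0}]'

```text
time_s: 8.4
ee_pos: [0.4341, -0.2098, 0.3675]
eef_rot: [3.134, 0.005, 1.641]
force: [-0.5, -0.6, 0.4]
grip_width: 0.0607
grip_force: 0.0
```

```bash
python3 - <<'E'
from h import *
im,W,o=wrist(); cv2.imwrite('pics/w7.png',im[:,:,::-1])
print(o['time_s'],o['ee_pos'],o['eef_rot'],o['grip_width'])
for r in finder.masks_of('rod','wrist')[:2]:
    m=r['region']; P=W[m]; P=P[~np.isnan(P[:,0])]
    print(r['confidence'],rect(P),np.percentile(P[:,2],[5,50,95]))
yaw=1.2828; d=np.array([np.cos(yaw),np.sin(yaw)]); g=np.array([.5983,.206])+.077*d
print('tube grip',g,'slide',tool(np.r_[g-o['ee_pos'][:2],0]),'spin',o['eef_rot'][2]-yaw)
E
```

```text
8.4 [ 0.43411181 -0.20984364  0.36746845] [3.13407806 0.00505375 1.64067702] 0.06071100149115446
0.92 (array([ 435.5, -182.9]), array([ 25.4, 198. ]), 4.1) [0.02204095 0.02649662 0.03031822]
tube grip [0.62017044 0.27982875] slide [ 4.75491336e-01  2.19783600e-01 -1.18415077e-04] spin 0.35787702126985144
```

View pics/w7.png

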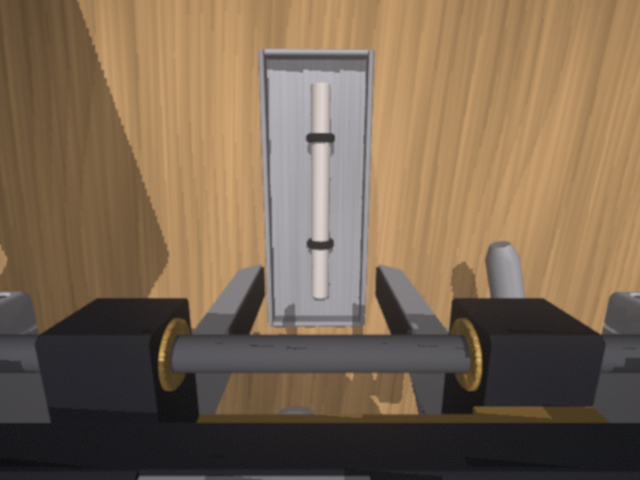

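The rod lies flat and centred in the tray (u 320, v 83–298). Next I look closely at the spigot before fetching the tube.

Call:
jog_arm --rows '[{"gripper": 0.09,"slide": [-0.02,0.035,-0.033],"spin": -0.1},{"gripper": 0.09,"slide": [-0.05,0.08,-0.033],"spin": -0.22},{"gripper": 0.09,"slide": [-0.08,0.13,-0.033],"spin": -0.22},{"gripper": 0.09,"slide": [-0.102,0.169,-0.033],"spin": -0.22},{"gripper": 0.09,"slide": [-0.102,0.169,-0.033],"spin": -0.22},{"gripper": 0.09,"slide": [-0.102,0.169,-0.033],"spin": -0.22}]'

```text
time_s: 9.1
ee_pos: [0.6106, -0.3002, 0.3912]
eef_rot: [-3.138, -0.003, 1.861]
force: [0.1, -0.5, -0.4]
grip_width: 0.09
grip_force: 0.0
```

```bash
python3 - <<'E'
from h import *
im,W,o=wrist(); cv2.imwrite('pics/w8.png',im[:,:,::-1]); np.savez('w8.npz',W=W)
print(o['time_s'],o['ee_pos'],o['eef_rot'],o['grip_width'])
for n in ['port','port_seat']:
    print([(np.round(r['point'],3).tolist(),round(r['confidence'],2)) for r in finder.find_in(n,'wrist')])
E
```

```text
9.1 [ 0.61058596 -0.30018282  0.39116335] [-3.1381942  -0.00348439  1.86078605] 0.08996981095969817
[([0.618, -0.331, 0.108], 0.66)]
[([0.623, -0.334, 0.112], 0.75)]
```

View pics/w8.png

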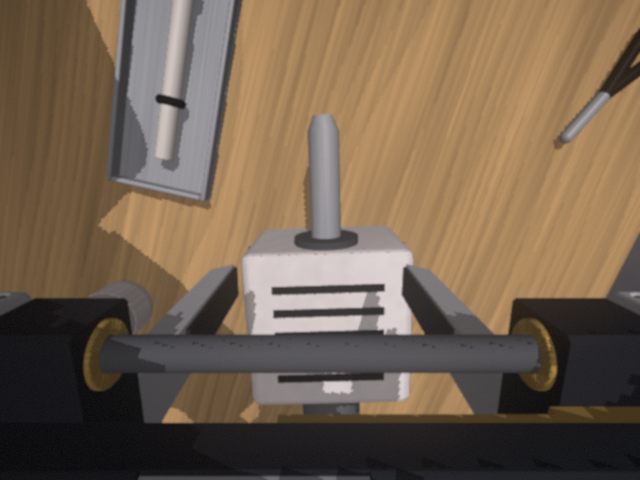

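The spigot runs from its tip at (321,115) to the dark flange at about (327,238). Next I fit its axis.

```bash
python3 - <<'E'
from h import *
W=np.load('w8.npz')['W']; rows=[]
for v in range(134,228,2):
    r=W[v,295:355]; q=r[r[:,2]>.06]
    if len(q)>4:
        rows.append(np.r_[(q[0]+q[-1])[:2]/2,np.nanmax(q[:,2]),np.linalg.norm(q[0,:2]-q[-1,:2])])
rows=np.array(rows); print(np.median(rows[:,2:],0))
l=cv2.fitLine(rows[:,:2].astype(np.float32),cv2.DIST_HUBER,0,.01,.01).ravel()
if l[1]<0:l[:2]*=-1
print(l,'ang',np.arctan2(l[1],l[0]))
for v in [112,114,116,118,125,150,200,225,230,232,234,236,238,240]: print(v,np.round(W[v,322],4), 's',(W[v,322,:2]-l[2:])@l[:2])
b=sel(W,.63,-.36,.12,.1,.12); print('box top',rect(b))
tip=[W[v,322,:2] for v in (116,117,118)]
# perp offset of box centre from top cam
n=np.array([-l[1],l[0]]); print('boxc off',(np.array([.6365,-.3663])-l[2:])@n,(np.array([.6365,-.3663])-l[2:])@l[:2])
E
```

```text
[0.08906628 0.02461074]
[-0.31675738  0.9485066   0.59970546 -0.25338915] ang 1.8931053
112 [ 0.58   -0.1927  0.0009] s 0.06378137340268861
114 [ 5.805e-01 -1.945e-01  2.000e-04] s 0.06194993071402356
116 [ 0.5836 -0.2056  0.0855] s 0.05047856373722199
118 [ 0.584  -0.2069  0.0849] s 0.04905701305040906
125 [ 0.5855 -0.2122  0.0872] s 0.043593347889176695
150 [ 0.591  -0.2304  0.0885] s 0.024568067355117146
200 [ 0.6024 -0.2685  0.0879] s -0.015174514640844964
225 [ 0.6085 -0.2886  0.0872] s -0.03617714911977113
230 [ 0.6096 -0.2925  0.0882] s -0.04025350307403581
232 [ 0.6102 -0.2944  0.0868] s -0.04225180297759342
234 [ 0.6107 -0.296   0.0872] s -0.04389302358126704
236 [ 0.6112 -0.2978  0.0865] s -0.04576497144706348
238 [ 0.6117 -0.2993  0.0872] s -0.047345815971066185
240 [ 0.6117 -0.2996  0.0934] s -0.04760456049600471
box top (array([ 637.6, -367.2]), array([140.2, 145. ]), 18.6)
boxc off 0.000865479162713354 -0.11875162867322234
```

Call:
jog_arm --rows '[{"gripper": 0.09,"slide": [0.553,0.175,0.03],"spin": 0.578},{"gripper": 0.09,"slide": [0.553,0.175,0.03],"spin": 0.578},{"gripper": 0.09,"slide": [0.553,0.175,0.03],"spin": 0.578},{"gripper": 0.09,"slide": [0.553,0.175,0.03],"spin": 0.578},{"gripper": 0.09,"slide": [0.553,0.175,0.03],"spin": 0.578},{"gripper": 0.09,"slide": [0.553,0.175,0.03],"spin": 0.578},{"gripper": 0.09,"slide": [0.553,0.175,0.03],"spin": 0.578},{"gripper": 0.09,"slide": [0.553,0.175,0.03],"spin": 0.578}]'

```text
time_s: 10.05
ee_pos: [0.6148, 0.1004, 0.3753]
eef_rot: [3.141, -0.0, 1.283]
force: [1.0, 0.2, 0.4]
grip_width: 0.0901
grip_force: 0.0
```

```bash
python3 - <<'E'
from h import *
o=telemetry.get_obs(); print(o['ee_pos'],o['eef_rot'],o['joint_vel'])
print(tool(np.array([.6202,.2798,.36])-o['ee_pos']),o['eef_rot'][2]-1.2828)
E
```

```text
[0.61475407 0.1004134  0.3753102 ] [ 3.14053784e+00 -4.43732003e-04  1.28269252e+00] [ 0.80105762  0.18327132 -0.20615711  0.00260358  0.02025774  0.79762819]
[ 0.17353364 -0.04576469  0.01533894] -0.00010748068142185652
```

Call:
jog_arm --rows '[{"gripper": 0.09,"slide": [0.05,-0.023,0.0],"spin": 0},{"gripper": 0.09,"slide": [0.097,-0.046,0.0],"spin": 0},{"gripper": 0.09,"slide": [0.097,-0.046,0.0],"spin": 0},{"gripper": 0.09,"slide": [0.097,-0.046,0.0],"spin": 0},{"gripper": 0.09,"slide": [0.097,-0.046,0.0],"spin": 0}]'

```text
time_s: 10.55
ee_pos: [0.5993, 0.2035, 0.3749]
eef_rot: [3.141, -0.0, 1.282]
force: [0.1, 0.1, -0.1]
grip_width: 0.0901
grip_force: 0.0
```

```bash
python3 - <<'E'
from h import *
im,W,o=wrist(); cv2.imwrite('pics/w9.png',im[:,:,::-1])
print(o['ee_pos'],o['eef_rot'])
rows=[]
for v in range(40,300,2):
    r=W[v,270:370]; q=r[r[:,2]>.075]
    if len(q)>6: rows.append(np.r_[v,(q[0]+q[-1])[:2]/2,np.nanmax(q[:,2]),np.linalg.norm(q[0,:2]-q[-1,:2])])
rows=np.array(rows); b=rows[rows[:,4]<.041]; b=b[b[:,3]>.09]
l=cv2.fitLine(b[:,1:3].astype(np.float32),cv2.DIST_HUBER,0,.01,.01).ravel()
if l[1]<0:l[:2]*=-1
ang=np.arctan2(l[1],l[0]); print('ang',ang,l[2:],b[:,0].min(),b[:,0].max(),'z',np.median(b[:,3]))
for v in range(b[-1,0].astype(int)-4,b[-1,0].astype(int)+6): 
    c=W[v,300:345]; c=c[c[:,2]>.09]; print(v,len(c),np.round(np.median(c,0),4) if len(c) else '')
s=(b[-1,1:3]-l[2:])@l[:2]; e=l[2:]+s*l[:2]; g=e+.077*l[:2]; print('end',e,'grip',g)
print(tool(np.r_[g,.255]-o['ee_pos']),o['eef_rot'][2]-ang)
E
```

```text
[0.59933897 0.20351508 0.37489211] [ 3.14109277e+00 -4.03258639e-07  1.28220941e+00]
ang 1.2879711 [0.61666477 0.2681306 ] 68.0 240.0 z 0.09528946093317403
236 29 [0.6003 0.2103 0.0933]
237 29 [0.5993 0.2096 0.0932]
238 31 [0.5999 0.2086 0.0931]
239 28 [0.5994 0.2083 0.0935]
240 29 [0.5994 0.207  0.0935]
241 26 [0.5981 0.2069 0.0936]
242 0 
243 0 
244 0 
245 0 
end [0.59858072 0.20590391] grip [0.62006909 0.27984476]
[ 0.0790662  -0.00197183  0.11989464] -0.005761732515757956
```

Call:
jog_arm --rows '[{"gripper": 0.07,"slide": [0.045,-0.001,0.01],"spin": -0.003},{"gripper": 0.06,"slide": [0.079,-0.002,0.045],"spin": -0.003},{"gripper": 0.06,"slide": [0.079,-0.002,0.085],"spin": -0.003},{"gripper": 0.06,"slide": [0.079,-0.002,0.12],"spin": -0.003},{"gripper": 0.06,"slide": [0.079,-0.002,0.12],"spin": -0.003},{"gripper": 0.03,"slide": [0.079,-0.002,0.12],"spin": -0.003},{"gripper": 0.03,"slide": [0.079,-0.002,0.12],"spin": -0.003},{"gripper": 0.03,"slide": [0.079,-0.002,0.12],"spin": -0.003}]' --squeeze 35

```text
time_s: 11.4
ee_pos: [0.6205, 0.2806, 0.257]
eef_rot: [3.139, -0.002, 1.285]
force: [-1.9, 0.4, 1.5]
grip_width: 0.0394
grip_force: 1.9
```

Call:
jog_arm --rows '[{"gripper": 0.03,"slide": [0,0,0],"spin": 0},{"gripper": 0.03,"slide": [0,0,0],"spin": 0},{"gripper": 0.03,"slide": [0,0,-0.02],"spin": 0},{"gripper": 0.03,"slide": [0,0,-0.045],"spin": 0},{"gripper": 0.03,"slide": [0,0,-0.075],"spin": 0},{"gripper": 0.03,"slide": [0,0,-0.08],"spin": 0},{"gripper": 0.03,"slide": [0,0,-0.08],"spin": 0}]'

```text
time_s: 12.1
ee_pos: [0.62, 0.2808, 0.3356]
eef_rot: [3.14, -0.001, 1.286]
force: [-0.4, -0.3, -2.1]
grip_width: 0.0374
grip_force: 35.0
```

```bash
python3 - <<'E'
from h import *
o=telemetry.get_obs(); print(o['ee_pos'],o['eef_rot'],o['force'],o['moment'],o['grip_width'])
ang=1.8931; d=np.array([np.cos(ang),np.sin(ang)]); seat=np.array([.6147,-.2985])
tg=seat+(.077+.13)*d; print('target tcp',tg,tool(np.r_[tg-o['ee_pos'][:2],0]),'spin',o['eef_rot'][2]-ang)
E
```

```text
[0.62003958 0.28084706 0.33562586] [ 3.13979813e+00 -1.39917916e-03  1.28577315e+00] [-0.44365058 -0.32934711 -2.10480676] [-0.02044969  0.03638657 -0.01063202] 0.037445103137396796
target tcp [ 0.54913224 -0.10215879] [-0.38749086  0.03964778 -0.00047102] spin -0.6073268506479859
```

Call:
jog_arm --rows '[{"gripper": 0.03,"slide": [-0.04,0.004,0],"spin": -0.08},{"gripper": 0.03,"slide": [-0.09,0.009,0],"spin": -0.18},{"gripper": 0.03,"slide": [-0.14,0.014,0],"spin": -0.3},{"gripper": 0.03,"slide": [-0.19,0.019,0],"spin": -0.42},{"gripper": 0.03,"slide": [-0.24,0.025,0],"spin": -0.54},{"gripper": 0.03,"slide": [-0.29,0.03,0],"spin": -0.607},{"gripper": 0.03,"slide": [-0.335,0.035,0],"spin": -0.607},{"gripper": 0.03,"slide": [-0.375,0.0395,0],"spin": -0.607}]'

```text
time_s: 12.9
ee_pos: [0.5516, -0.0922, 0.333]
eef_rot: [-3.14, -0.001, 1.892]
force: [0.7, 0.3, -1.3]
grip_width: 0.0375
grip_force: 35.0
```

Call:
jog_arm --rows '[{"gripper": 0.03,"slide": [0,0,0],"spin": 0},{"gripper": 0.03,"slide": [0,0,0],"spin": 0}]'

```text
time_s: 13.1
ee_pos: [0.5523, -0.0907, 0.3333]
eef_rot: [-3.14, -0.001, 1.891]
force: [-0.5, 0.9, -1.6]
grip_width: 0.0375
grip_force: 35.0
```

```bash
python3 - <<'E'
from h import *
o=telemetry.get_obs(); print(o['time_s'],o['ee_pos'],o['eef_rot'],o['force'],o['moment'],o['grip_width'])
ang=1.8931; d=np.array([np.cos(ang),np.sin(ang)]); seat=np.array([.6147,-.2985]); n=np.array([-d[1],d[0]])
print('along from seat',(o['ee_pos'][:2]-seat)@d,'lateral',(o['ee_pos'][:2]-seat)@n)
tg=seat+(.078+.13)*d; print(tool(np.r_[tg-o['ee_pos'][:2],0]),'spin',o['eef_rot'][2]-ang)
# tube in hand from the wrist camera
im,W,o=wrist(); rows=[]
for v in range(0,300,3):
    r=W[v,270:370]; q=r[r[:,2]>.12]
    if len(q)>6: rows.append(np.r_[v,(q[0]+q[-1])[:2]/2,np.nanmax(q[:,2]),np.linalg.norm(q[0,:2]-q[-1,:2])])
b=np.array(rows); b=b[(b[:,4]<.041)&(b[:,4]>.033)]
l=cv2.fitLine(b[:,1:3].astype(np.float32),cv2.DIST_HUBER,0,.01,.01).ravel()
if l[1]<0: l[:2]*=-1
s=(b[:,1:3]-l[2:])@l[:2]
print(len(b),'tube ang',np.arctan2(l[1],l[0]),'lat of tube at grip',(l[2:]-seat)@n,'pitch',np.polyfit(s,b[:,3],1),'s',s.min(),s.max())
sc,Ws=fixed('scene'); cv2.imwrite('pics/s2.png',cv2.resize(sc[180:400,60:380,::-1],None,fx=2.4,fy=2.4))
E
```

```text
13.1 [ 0.55226138 -0.09066     0.3332549 ] [-3.14005039e+00 -1.08842622e-03  1.89102890e+00] [-0.49365289  0.85822185 -1.6456466 ] [-0.08648924  0.08907109 -0.05132976] 0.03753476954318324
along from seat 0.21691554010576125 lateral -0.006610284029615709
[-8.92920622e-03 -6.59181207e-03  4.47496339e-07] spin -0.002071096842599651
33 tube ang 1.8893942 lat of tube at grip -0.0067403612701934885 pitch [0.1799513  0.17436057] s -0.027807351299543582 0.02650605256917927
```

View pics/s2.png

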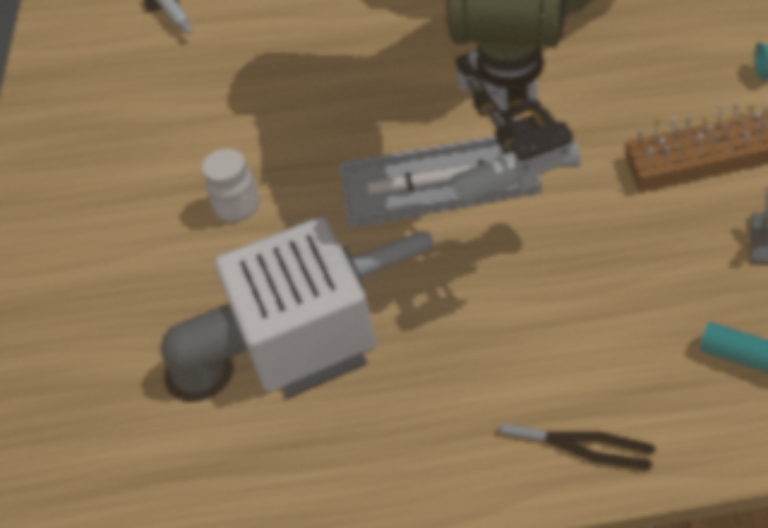

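```bash
python3 - <<'E'
from h import *
im,W,o=wrist(); d=np.array([np.cos(1.8931),np.sin(1.8931)])
for v in range(0,300,15):
    r=W[v,270:370]; q=r[r[:,2]>.12]
    if len(q): print(v,len(q),'s %.4f z %.4f w %.4f'%((np.median(q[:,:2],0)-o['ee_pos'][:2])@d,np.nanmax(q[:,2]),np.linalg.norm(q[0,:2]-q[-1,:2])), 'zc %.4f'%W[v,320,2])
imt,Wt=fixed('top')
p=sel(Wt,.575,-.145,.07,.11,.19); 
s=(p[:,:2]-o['ee_pos'][:2])@d; t=(p[:,:2]-o['ee_pos'][:2])@[-d[1],d[0]]; k=(abs(t)<.03)&(s<-.02)
for a in np.arange(-.09,-.02,.01):
    q=k&(s>a)&(s<a+.01)
    if q.sum(): print('top s %.3f'%a,q.sum(),'zmax %.4f'%p[q,2].max(),'tmid %.4f'%((t[q].max()+t[q].min())/2))
E
```

```text
150 100 s 0.0688 z 0.1811 w 0.0395 zc 0.1800
165 100 s 0.0633 z 0.1791 w 0.0414 zc 0.1781
180 99 s 0.0574 z 0.1768 w 0.0434 zc 0.1748
195 86 s 0.0511 z 0.1737 w 0.0382 zc 0.1723
210 81 s 0.0448 z 0.1720 w 0.0366 zc 0.1701
225 79 s 0.0385 z 0.1719 w 0.0363 zc 0.1708
240 79 s 0.0318 z 0.1722 w 0.0372 zc 0.1708
255 79 s 0.0254 z 0.1724 w 0.0368 zc 0.1709
270 99 s 0.0175 z 0.1722 w 0.0510 zc 0.1707
285 99 s 0.0116 z 0.1718 w 0.0450 zc 0.1704
```

The tube is level in the hand, so the apparent slope was only the flare. I correct the lateral offset and lower to spigot height.

Call:
jog_arm --rows '[{"gripper": 0.03,"slide": [-0.009,-0.0066,0],"spin": -0.002},{"gripper": 0.03,"slide": [-0.009,-0.0066,0.03],"spin": -0.002},{"gripper": 0.03,"slide": [-0.009,-0.0066,0.06],"spin": -0.002},{"gripper": 0.03,"slide": [-0.009,-0.0066,0.0768],"spin": -0.002},{"gripper": 0.03,"slide": [-0.009,-0.0066,0.0768],"spin": -0.002},{"gripper": 0.03,"slide": [-0.009,-0.0066,0.0768],"spin": -0.002}]'

```text
time_s: 13.9
ee_pos: [0.5493, -0.1008, 0.2583]
eef_rot: [3.141, 0.0, 1.895]
force: [0.0, 0.1, -0.8]
grip_width: 0.0374
grip_force: 35.0
```

```bash
cat > chk.py <<'E'
from h import *
o=telemetry.get_obs(); ang=1.8931; d=np.array([np.cos(ang),np.sin(ang)]); seat=np.array([.6147,-.2985]); n=np.array([-d[1],d[0]])
print(o['time_s'],np.round(o['ee_pos'],4),np.round(o['eef_rot'],4),np.round(o['force'],1),np.round(o['moment'],2))
print('gap %.4f lat %.4f'%((o['ee_pos'][:2]-seat)@d-.078,(o['ee_pos'][:2]-seat)@n), 'spin',o['eef_rot'][2]-ang)
E
python3 chk.py; python3 - <<'E'
from h import *
# direct relative check in the top view: tube plain part versus spigot
im,W=fixed('top'); d=np.array([np.cos(1.8931),np.sin(1.8931)]); n=np.array([-d[1],d[0]]); seat=np.array([.6147,-.2985])
p=W.reshape(-1,3); p=p[~np.isnan(p[:,0])]; s=(p[:,:2]-seat)@d; t=(p[:,:2]-seat)@n
for a in np.arange(.01,.18,.01):
    q=(abs(t)<.04)&(s>a)&(s<a+.01)&(p[:,2]>.06)&(p[:,2]<.12)
    if q.sum(): print('s %.3f'%a,q.sum(),'zmax %.4f'%p[q,2].max(),'t %.4f %.4f mid %.4f'%(t[q].min(),t[q].max(),(t[q].max()+t[q].min())/2))
E
```

```text
13.9 [ 0.5493 -0.1008  0.2583] [3.1413e+00 2.0000e-04 1.8951e+00] [ 0.   0.1 -0.8] [-0.08  0.02 -0.01]
gap 0.1302 lat -0.0006 spin 0.0020455023191854327
s 0.010 43 zmax 0.0914 t -0.0119 0.0131 mid 0.0006
s 0.020 38 zmax 0.0900 t -0.0118 0.0134 mid 0.0008
s 0.030 38 zmax 0.0922 t -0.0114 0.0133 mid 0.0010
s 0.040 39 zmax 0.0914 t -0.0115 0.0128 mid 0.0007
s 0.050 40 zmax 0.0908 t -0.0118 0.0133 mid 0.0007
s 0.060 43 zmax 0.0903 t -0.0114 0.0131 mid 0.0009
s 0.070 37 zmax 0.0912 t -0.0119 0.0133 mid 0.0007
s 0.080 35 zmax 0.0934 t -0.0106 0.0135 mid 0.0015
s 0.090 11 zmax 0.0910 t 0.0016 0.0132 mid 0.0074
```

Call:
jog_arm --rows '[{"gripper": 0.03,"slide": [-0.015,-0.001,0.001],"spin": 0.001},{"gripper": 0.03,"slide": [-0.03,-0.001,0.001],"spin": 0.001},{"gripper": 0.03,"slide": [-0.045,-0.001,0.001],"spin": 0.001},{"gripper": 0.03,"slide": [-0.055,-0.001,0.001],"spin": 0.001},{"gripper": 0.03,"slide": [-0.06,-0.001,0.001],"spin": 0.001},{"gripper": 0.03,"slide": [-0.06,-0.001,0.001],"spin": 0.001}]'

```text
time_s: 14.55
ee_pos: [0.5674, -0.1586, 0.2565]
eef_rot: [-3.141, -0.0, 1.893]
force: [0.1, 0.3, -2.0]
grip_width: 0.0374
grip_force: 35.0
```

```bash
python3 chk.py
```

```text
14.55 [ 0.5674 -0.1586  0.2565] [-3.1414e+00 -1.0000e-04  1.8929e+00] [ 0.1  0.3 -2. ] [-0.05  0.1  -0.  ]
gap 0.0697 lat 0.0006 spin -0.00016273759362661622
```

The tube is 30 mm onto the spigot with no side force. I continue.

Call:
jog_arm --rows '[{"gripper": 0.03,"slide": [-0.015,0,0],"spin": 0},{"gripper": 0.03,"slide": [-0.03,0,0],"spin": 0},{"gripper": 0.03,"slide": [-0.045,0,0],"spin": 0},{"gripper": 0.03,"slide": [-0.055,0,0],"spin": 0},{"gripper": 0.03,"slide": [-0.062,0,0],"spin": 0},{"gripper": 0.03,"slide": [-0.062,0,0],"spin": 0}]'

```text
time_s: 15.15
ee_pos: [0.5871, -0.2175, 0.2565]
eef_rot: [-3.141, -0.0, 1.893]
force: [0.4, -0.2, -2.1]
grip_width: 0.0374
grip_force: 35.0
```

```bash
python3 chk.py
```

```text
15.15 [ 0.5871 -0.2175  0.2565] [-3.1415e+00 -1.0000e-04  1.8929e+00] [ 0.4 -0.2 -2.1] [-0.02  0.11 -0.03]
gap 0.0075 lat 0.0006 spin -0.00018400148823172202
```

Call:
jog_arm --rows '[{"gripper": 0.03,"slide": [-0.003,0,0],"spin": 0},{"gripper": 0.03,"slide": [-0.005,0,0],"spin": 0},{"gripper": 0.03,"slide": [-0.0065,0,0],"spin": 0},{"gripper": 0.03,"slide": [-0.0065,0,0],"spin": 0}]'

```text
time_s: 15.55
ee_pos: [0.5891, -0.2228, 0.2568]
eef_rot: [3.142, 0.0, 1.894]
force: [-0.6, -0.4, -1.1]
grip_width: 0.0373
grip_force: 35.0
```

Call:
jog_arm --rows '[{"gripper": 0.03,"slide": [-0.001,0,0],"spin": 0},{"gripper": 0.03,"slide": [-0.002,0,0],"spin": 0},{"gripper": 0.03,"slide": [-0.002,0,0],"spin": 0}]'

```text
time_s: 15.85
ee_pos: [0.5897, -0.2246, 0.2567]
eef_rot: [-3.141, -0.001, 1.894]
force: [-0.3, 2.6, -0.8]
grip_width: 0.0372
grip_force: 35.0
```

```bash
python3 chk.py
```

```text
15.85 [ 0.5897 -0.2246  0.2567] [-3.1415e+00 -6.0000e-04  1.8939e+00] [-0.3  2.6 -0.8] [0.42 0.19 0.02]
gap 0.0000 lat 0.0003 spin 0.0008077767127250279
```

Call:
jog_arm --rows '[{"gripper": 0.03,"slide": [-0.001,0,0],"spin": 0},{"gripper": 0.03,"slide": [-0.002,0,0],"spin": 0},{"gripper": 0.03,"slide": [-0.002,0,0],"spin": 0}]'

```text
time_s: 16.15
ee_pos: [0.5902, -0.2252, 0.2563]
eef_rot: [-3.14, -0.004, 1.894]
force: [-5.0, 15.0, 2.7]
grip_width: 0.0375
grip_force: 35.0
```

```bash
python3 chk.py
```

```text
16.15 [ 0.5902 -0.2252  0.2563] [-3.1402 -0.0043  1.8944] [-5.  15.   2.7] [ 2.53  0.94 -0.08]
gap -0.0008 lat 0.0000 spin 0.001278053183655814
```

Firm contact with the flange, about 16 N axially. I ease off the load, release and retreat.

Call:
jog_arm --rows '[{"gripper": 0.03,"slide": [0.0015,0,0],"spin": 0},{"gripper": 0.07,"slide": [0.0015,0,0],"spin": 0},{"gripper": 0.07,"slide": [0.0015,0,0],"spin": 0},{"gripper": 0.07,"slide": [0.0015,0,0],"spin": 0},{"gripper": 0.07,"slide": [0.0015,0,0],"spin": 0},{"gripper": 0.07,"slide": [0.0015,0,0],"spin": 0},{"gripper": 0.07,"slide": [0.0015,0,0],"spin": 0}]'

```text
time_s: 16.85
ee_pos: [0.5899, -0.2253, 0.2567]
eef_rot: [3.142, 0.0, 1.894]
force: [0.0, -0.1, -0.3]
grip_width: 0.0701
grip_force: 0.0
```

Call:
jog_arm --rows '[{"gripper": 0.09,"slide": [0,0,-0.02],"spin": 0},{"gripper": 0.09,"slide": [0,0,-0.06],"spin": 0},{"gripper": 0.09,"slide": [0,0,-0.11],"spin": 0},{"gripper": 0.09,"slide": [-0.04,0,-0.14],"spin": 0},{"gripper": 0.09,"slide": [-0.075,0,-0.14],"spin": 0},{"gripper": 0.09,"slide": [-0.075,0,-0.14],"spin": 0},{"gripper": 0.09,"slide": [-0.075,0,-0.14],"spin": 0}]'

```text
time_s: 17.55
ee_pos: [0.6136, -0.2967, 0.3958]
eef_rot: [-3.141, -0.001, 1.893]
force: [0.7, 1.3, -0.5]
grip_width: 0.09
grip_force: 0.0
```

```bash
python3 - <<'E'
from h import *
im,W,o=wrist(); cv2.imwrite('pics/w10.png',im[:,:,::-1]); print(o['time_s'],o['ee_pos'])
d=np.array([np.cos(1.8931),np.sin(1.8931)]); n=np.array([-d[1],d[0]]); seat=np.array([.6147,-.2985])
for v in range(30,262,6):
    r=W[v,270:380]; q=r[(r[:,2]>.06)]
    if len(q)>4:
        m=q.mean(0); print(v,'s %.4f lat %.4f z %.4f w %.4f'%((np.median(q[:,:2],0)-seat)@d,((q[0]+q[-1])[:2]/2-seat)@n,np.nanmax(q[:,2]),np.linalg.norm(q[0,:2]-q[-1,:2])))
g=im[:,310:340].mean(1).mean(1)
print('grey v205-260',g[205:260].astype(int))
print([round(float((W[v,325,:2]-seat)@d),4) for v in range(225,250,2)])
E
```

```text
17.55 [ 0.61357208 -0.29667792  0.39584295]
42 s 0.1488 lat 0.0000 z 0.1024 w 0.0277
48 s 0.1455 lat 0.0005 z 0.1012 w 0.0529
54 s 0.1417 lat -0.0001 z 0.1001 w 0.0551
60 s 0.1381 lat 0.0005 z 0.0986 w 0.0511
66 s 0.1343 lat 0.0006 z 0.0970 w 0.0485
72 s 0.1306 lat 0.0000 z 0.0949 w 0.0447
78 s 0.1268 lat -0.0001 z 0.0937 w 0.0418
84 s 0.1226 lat 0.0005 z 0.0928 w 0.0377
90 s 0.1184 lat 0.0000 z 0.0932 w 0.0370
96 s 0.1139 lat 0.0006 z 0.0932 w 0.0362
102 s 0.1098 lat 0.0005 z 0.0935 w 0.0364
108 s 0.1052 lat 0.0005 z 0.0932 w 0.0366
114 s 0.1008 lat 0.0006 z 0.0937 w 0.0368
120 s 0.0965 lat 0.0006 z 0.0933 w 0.0370
126 s 0.0921 lat 0.0000 z 0.0933 w 0.0360
132 s 0.0875 lat 0.0000 z 0.0935 w 0.0362
138 s 0.0830 lat 0.0000 z 0.0926 w 0.0363
144 s 0.0784 lat 0.0000 z 0.0929 w 0.0365
150 s 0.0738 lat 0.0000 z 0.0935 w 0.0367
156 s 0.0692 lat 0.0000 z 0.0939 w 0.0370
162 s 0.0645 lat 0.0000 z 0.0931 w 0.0370
168 s 0.0598 lat 0.0001 z 0.0934 w 0.0374
174 s 0.0551 lat -0.0000 z 0.0938 w 0.0375
180 s 0.0502 lat 0.0006 z 0.0934 w 0.0366
186 s 0.0455 lat 0.0000 z 0.0938 w 0.0356
192 s 0.0406 lat 0.0001 z 0.0939 w 0.0358
198 s 0.0356 lat 0.0001 z 0.0930 w 0.0360
204 s 0.0305 lat 0.0001 z 0.0931 w 0.0363
210 s 0.0258 lat 0.0001 z 0.0937 w 0.0363
216 s 0.0206 lat 0.0001 z 0.0940 w 0.0364
222 s 0.0158 lat 0.0001 z 0.0934 w 0.0368
228 s 0.0105 lat 0.0001 z 0.0928 w 0.0369
234 s 0.0057 lat 0.0001 z 0.0936 w 0.0513
240 s 0.0003 lat -0.0040 z 0.0944 w 0.1007
246 s -0.0024 lat -0.0038 z 0.1036 w 0.0939
252 s -0.0070 lat -0.0036 z 0.1060 w 0.0886
258 s -0.0105 lat -0.0035 z 0.1104 w 0.0877
grey v205-260 [164 164 164 164 164 164 164 164 164 165 164 165 164 165 165 165 165 165
 165 165 165 165 165 165 165 165 165 165 165 165 165 165 165 160 146 118
  84  67  70  75  78  79  78  79  89 113 143 166 180 193 203 206 207 206
 206]
[0.0129, 0.0114, 0.0098, 0.0079, 0.0064, 0.0047, 0.0029, 0.0009, -0.0, -0.0001, -0.0017, -0.003, -0.005]
```

View pics/w10.png

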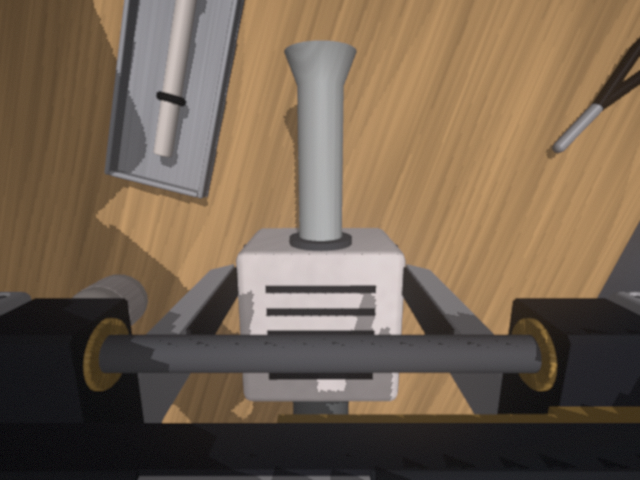

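The tube's plain end sits against the dark flange at (320,238), dropped about 2 mm and in line. The rod is still in the tray, and the gripper is clear of everything.

```bash
python3 -c "
from station import workorder
print(workorder.hand_in())"
```

```text
the job is handed in; nothing more can be done
None
```

The cleaning rod lies flat in the tray, the suction tube is fully home on the extraction inlet's spigot against the flange and let go, and the job is handed in; the hand-in call returned no verdict.

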